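# Set the slotted stop bracket to its mark and lock it

### The arm

A 6-joint arm with a two-finger parallel gripper is mounted at the origin on the work surface; the furniture and walls round the work are solid. World frame = base frame: x ahead of the robot, y to its left, z up, the work surface at z = 0. Lengths are in m, angles in degrees, forces in N, time in s.
With the tool pointing down it reaches from about 0.375 to 0.9 m from the base axis. Payload 3.1 kg.
Tool frame: the origin (TCP) lies on the centre line of the jaws, within the pads' length; the fingertips stand 14 mm ahead of it and the grasp point (between the pads) lies 5 mm behind it (bot.tips_ahead is the distance from the TCP to the fingertips, in m); z points along the fingers, y is the line along which they close (so a half turn about z gives the same grasp; the last joint's range is limited). The gripper opens to 87 mm and grips with 3 to 60 N. Pads are 19 mm wide; open, the fingers measure 117 mm over their backs; the gripper's body (75 mm by 190 mm) begins 51 mm behind the grasp point.
Start: joints at [54.116, 30.224, 82.088, -0, 67.689, -10.227], TCP at [0.271, 0.563, 0.237] pointing down, gripper open.
Joint ranges: [-176.69, 176.69], [-43.24, 126.21], [12.49, 139.97], [-82, 262], [0, 151.66], [-163.58, 163.58]. Speed limits (degrees/s): [159.86, 159.86, 180, 180, 180, 180].

### API

Orientations are given as a 3x3 rotation matrix whose columns are the frame's x, y, z axes.
In Python, from rig import bot gives the robot as it stands.
- The arm moves only by the tool play_rows, never from a script. Its argument "moves" is a list that holds one entry, the list of rows, each a list of 6 numbers: the shift along the tool's x, y, z in mm, then the turn, a rotation vector about the tool's x, y, z in rad. A call has 1 to 5 rows; each row shifts and turns the commanded pose from where the row before left it, along the tool's axes as they then stand; what a row does not reach is not made up. A row lasts 1/10 s, in which the tool goes at most 50 mm and 8.59 degrees, less where a joint would pass 70% of its speed; a pose out of reach is approached as far as the arm can. A call with a gripper value outside its range is refused whole. "fingers" is the opening, from -1 (shut) to 1 (fully open), set as the call begins (left out, the last holds). The fingers move at their own pace and stop on an object; the grip force is fixed at half the most. Time passes only in rows, so rows that do not move let the fingers close. It gives the time, the measured TCP pose, the force, the opening and the grip force at its end, in the units of the state.
- bot.read_state(): the state, without advancing time (a new reading comes with each control period).
- bot.capture(name): name is "scene" or "top"; returns a dict with "image" (400x640x3 uint8, blue, green, red), "fx", "fy", "cx", "cy" (pixels), "R" (3x3) and "t" (3): a world point X has camera coordinates R X + t. Camera axes: x right, y down, z forward; pixel columns grow to the right and rows downward; lengths in m; the calibration is good to about 2 mm. A picture is of the moment at which its call begins. There is no depth.
- bot.hand_in(): hands the job in; it is judged then, once.
Trained networks look in a picture, given as the dict that the camera call returned (one of the last four; its "shot" number tells which), for a name from the list of things; names that differ only in an ending like _2 or _b are one class to them, and where a whole thing is asked for, a point or a joint stands for the part that bears it (a point fixed in the world has none). Each returns a list of dicts, best first, with "confidence" (0 to 1); they miss things now and then, are a little off and sometimes report something else, mostly with a low value. They report only what shows in the picture. A call takes as long as a camera call. They do not tell look-alikes from the thing itself.
- bot.search_frame(picture, query): "centre" ([column, row] in pixels, amid what is visible of it).
- bot.silhouettes(picture, query): "pixels" (400x640 bool, what is visible of it) and "centre" ([column, row] in pixels, amid what is visible of it).
- bot.pinpoint(picture, query): "centre" ([column, row] in pixels: a listed point, or the origin of a listed thing).
The state is a dict: "time_s": time; "joint_positions": joint angles; "qvel": joint speeds; "tau": joint torques, N m; "position": TCP position; "tcp_rot": TCP orientation; "force": force on the tool from outside, world axes, zero at the start; "moment": the same for the moment, N m; "opening": opening from 0.0 (shut) to 1.0 (fully open); "grasp_force": force on a finger pad.
Only numpy, scipy, OpenCV 4.12 (cv2) and the standard library are available. Lean on these libraries where they do the work, as an engineer would, in place of code of your own. Each camera call takes 0.05 s, during which the arm holds its last target. There are 200 camera calls.

### The job

Slide the slotted stop bracket along its bolts until its leading edge bears gently and squarely, along its whole length, on the low setting bar that marks its position. Then fold the raised cam lever down until it clamps the bracket tight, without forcing it. Leave the bracket locked at the mark, and the vial, the rubber stopper and the brown bottle near it where they stand.

Things in the scene. Friction and masses are not known exactly. Their poses are not given: they have to be found in the camera images.
- base: Grey metal base plate of the jig, 140 (x) x 200 (y) x 10 mm, fixed to the bench; origin at the centre of its underside, z up. Its y axis is the sliding direction, from the bracket to the setting bar. The two bolts stand at local x = +36 and -36 mm, y = -20 mm.
- bracket: Loose slotted steel stop bracket, about 0.35 kg, lying on the base plate: a foot 124 (x) x 90 (y) x 6 mm with two 10 x 72 mm slots along y at x = +36 and -36 mm, through which the bolts stand: it slides along y and can yaw a little. Origin: centre of the foot's underside. Its leading edge is the straight edge at y = +45 mm. It slides with 1 to 4 N.
- plate (a point): Middle of the rear face of the bracket's upright plate, at bracket (0, 37, 21) mm. The plate is 80 mm wide (x), 8 mm thick (y from 37 to 45 mm) and its top is 36 mm above the foot's underside. It can be pushed here along +y or pinched.
- edge_near (a point): Point on the bracket's leading edge at bracket (-55, 45, 3) mm, the robot's side.
- edge_far (a point): Point on the bracket's leading edge at bracket (+55, 45, 3) mm, the far side.
- setting_bar: Low dark steel bar across the base plate that marks where the bracket's leading edge must lie; fixed and rigid, 120 (x) x 16 (y) x 8 mm high, origin at the centre of its underside (10 mm above the bench). The bracket bears on its straight face at local y = -8 mm. It may stand up to 2 degrees askew on the base. More than 25 N of pressing is too much.
- guide_bolt: Plain far bolt through the bracket's slot: fixed 6 mm stud with an 18 mm washer and a hex head, top 25 mm above the bench; origin on its axis at the base plate's top.
- lever: Cam lever on the near bolt: round black handle 10 mm thick along its -x axis, end 70 mm from the hinge. Origin on the hinge axis, about 32 mm above the bench (varies by 1 mm); its y axis is the hinge, parallel to the base's y. It starts raised 40 to 60 degrees and folds down toward base -x (the robot). Stiff: stays where it is left.
- lever_end (a point): On the handle's axis 65 mm from the hinge. A nose 16 mm from the hinge meets the bracket's foot when the handle is about level (5 degrees either way: feel for it). At 60 mm from the hinge 4 to 8 N moves the lever; once the nose bears, the push rises 4 to 8 N per mm. 13 to 18 N is tight, over 25 N is forcing it. The nose must end pressing with more than 10 N and never exceed 70 N.
- vial: Bystander, to be left alone: closed sample vial, 25 mm across, 65 mm tall, standing on the base plate behind the setting bar.
- bung: Bystander, to be left alone: rubber stopper, 36 mm across, 26 mm tall, on the base plate behind the setting bar.
- brown_bottle: Bystander, to be left alone: brown bottle, 60 mm across, 123 mm tall, standing beyond the jig.
Not all that is in view belongs to the job. What is shaped like the bracket but pink is not meant.

How it is judged:
By the outcome, as a careful person would: the job done as asked, in the order asked, and still so for the second after the job is handed in, with the robot touching nothing.
It also fails if it takes over 67 s, if anything falls off the work surface, if the arm or the gripper's body presses on something with over 40 N, if the wrist force passes 120 N, or if a joint passes its speed limit or range.

## Working session

There is one attempt and no reset: what is moved stays moved. The work goes in short steps, Python scripts to look and compute and a tool call to move; the robot and the scene stay as the last step left them, time stands still between calls to the robot, and variables do not carry over. Pictures are saved under pics/ and viewed, at most 10 in all, crops included, and the job is handed in when it is done.

Besides the shell and the picture viewer there is one more tool, called by a JSON object that holds its "api" and its "payload". play_rows: Moves the arm, as the interface text tells. Its arguments: {"type":"object","properties":{"moves":{"type":"array","items":{"type":"array","items":{"type":"array","items":{"type":"number"}}}},"fingers":{"type":"number"}},"required":["moves"]}

```bash
mkdir -p pics
cat > h.py <<'E'
import numpy as np, cv2
from rig import bot
def tri(obs):  # obs: list of (cam, px)
    A=[];b=[]
    for c,p in obs:
        R=np.array(c["R"]);t=np.array(c["t"])
        u=(p[0]-c["cx"])/c["fx"];v=(p[1]-c["cy"])/c["fy"]
        for k,w in ((0,u),(1,v)):
            A.append(R[k]-w*R[2]);b.append(w*t[2]-t[k])
    s=np.linalg.lstsq(np.array(A),np.array(b),rcond=None)
    return s[0],np.linalg.norm(np.array(A)@s[0]-b)
def atz(c,p,z):
    R=np.array(c["R"]);t=np.array(c["t"]);o=-R.T@t
    d=R.T@np.array([(p[0]-c["cx"])/c["fx"],(p[1]-c["cy"])/c["fy"],1]);return o+d*(z-o[2])/d[2]
def proj(c,X):
    q=np.array(c["R"])@np.array(X)+np.array(c["t"]);return [c["cx"]+c["fx"]*q[0]/q[2],c["cy"]+c["fy"]*q[1]/q[2]]
E
python3 - <<'E'
from h import *
np.set_printoptions(precision=4,suppress=True)
a=bot.capture("scene");b=bot.capture("top")
cv2.imwrite("pics/s1.png",a["image"]);cv2.imwrite("pics/t1.png",b["image"])
for c in (a,b): print(c["fx"],-np.array(c["R"]).T@np.array(c["t"]))
for n in "base bracket plate edge_near edge_far setting_bar guide_bolt lever lever_end vial bung brown_bottle".split():
    P=[bot.pinpoint(c,n) for c in (a,b)]
    print(n,[[(np.round(d["centre"],1).tolist(),round(d["confidence"],2)) for d in p[:2]] for p in P])
    if all(P): print("   ",*tri([(a,P[0][0]["centre"]),(b,P[1][0]["centre"])]))
s=bot.read_state();print(s["time_s"],s["position"],s["tcp_rot"],s["force"])
E
```

```text
401.2523913560168 [0.0007 0.187  0.6937]
491.97094245488523 [ 0.3629 -0.2051  1.376 ]
base [[([291.1, 184.5], 0.79)], [([334.6, 159.1], 0.59)]]
    [ 0.5353 -0.2091 -0.0006] 0.00025265069575917455
bracket [[([444.1, 257.0], 0.95), ([300.0, 175.8], 0.93)], [([343.7, 156.6], 0.96), ([373.8, 288.5], 0.77)]]
    [ 0.3357 -0.264   0.0583] 0.27643381026941827
plate [[([290.6, 176.0], 0.77), ([429.5, 237.3], 0.65)], [([372.5, 278.3], 0.73), ([334.5, 157.8], 0.68)]]
    [ 0.294  -0.1845  0.2688] 0.17706179175005357
edge_near [[([304.8, 194.4], 0.9), ([411.3, 260.3], 0.88)], [([353.8, 280.4], 0.82), ([333.6, 180.9], 0.81)]]
    [ 0.2784 -0.169   0.2317] 0.14179427491663552
edge_far [[([274.0, 172.1], 0.69), ([436.7, 223.9], 0.62)], [([393.4, 271.3], 0.95), ([329.5, 140.9], 0.92)]]
    [ 0.3136 -0.1995  0.2792] 0.21808521140778156
setting_bar [[([275.0, 197.2], 0.62)], [([337.6, 143.9], 0.62), ([315.4, 162.0], 0.52)]]
    [ 0.5997 -0.2117 -0.1021] 0.011984125684711657
guide_bolt [[([286.3, 171.5], 0.55)], [([338.5, 145.2], 0.55), ([312.7, 161.1], 0.22)]]
    [ 0.5718 -0.2217  0.008 ] 0.0033406109573043408
lever [[([309.7, 176.0], 0.41)], [([346.9, 169.1], 0.4)]]
    [ 0.5044 -0.2424  0.0292] 0.0006399713340357917
lever_end [[([321.0, 167.1], 0.43)], [([350.3, 185.6], 0.5)]]
    [ 0.4592 -0.245   0.0883] 0.009731591583895487
vial [[([253.9, 196.8], 0.65), ([227.7, 170.6], 0.6)], [([301.8, 148.2], 0.49)]]
    [ 0.565  -0.1186 -0.0022] 0.0037264452679085544
bung [[([270.5, 205.8], 0.55)], [([303.8, 167.5], 0.46), ([301.1, 149.3], 0.19)]]
    [ 0.5089 -0.1252  0.0095] 0.003952534503222468
brown_bottle [[([227.9, 170.8], 0.84)], [([302.4, 108.8], 0.94)]]
    [ 0.6768 -0.1204 -0.0008] 0.0043401961550688815
1.3 [0.2706 0.5634 0.2365] [[-0.9014  0.433  -0.    ]
 [ 0.433   0.9014 -0.0001]
 [ 0.     -0.0001 -1.    ]] [-0.416  -0.2067  0.0174]
```

View images.

Run:
```python
import cv2,numpy as np
a=cv2.imread("pics/s1.png");b=cv2.imread("pics/t1.png")
x=cv2.resize(a[130:280,200:400],(800,600),interpolation=cv2.INTER_CUBIC);cv2.imwrite("pics/s1c.png",x)
x=cv2.resize(b[90:240,240:440],(800,600),interpolation=cv2.INTER_CUBIC);cv2.imwrite("pics/t1c.png",x)
```

```text
(no output)
```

View pics/s1c.png

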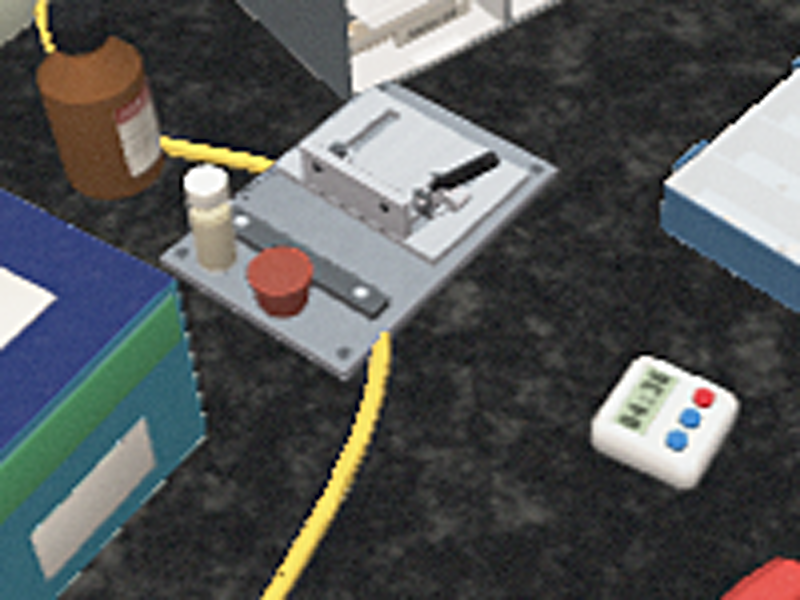

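View pics/t1c.png

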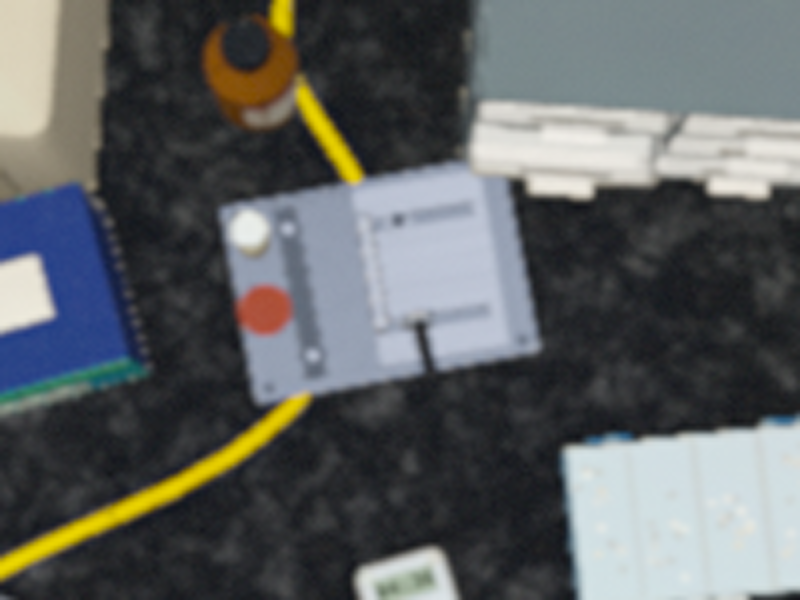

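The scene crop shows the jig with the grey plate's corners near crop (160,258), (345,375), (558,168) and (383,83). The bar runs from (240,215) to (385,300), and the lever is raised at (420,200)→(497,157). The top crop shows plate corners (220,207), (255,403), (540,350) and (505,175), and a cabinet behind the far -y corner. The pink look-alike lies elsewhere.

Run:
```python
from h import *
np.set_printoptions(precision=4,suppress=True)
a=bot.capture("scene");b=bot.capture("top")
C=dict(farbar=((160,258),(220,207)),nearbar=((345,375),(255,403)),nearrear=((558,168),(540,350)),farrear=((383,83),(505,175)))
for n,(p,q) in C.items():
    p=np.array(p)/4+[200,130]-.4;q=np.array(q)/4+[240,90]-.4
    print(n,*tri([(a,p),(b,q)]),atz(a,p,.01)[:2],atz(b,q,.01)[:2])
sil={}
for n in ("base","bracket","setting_bar","lever","vial","bung"):
    for c,nm in ((a,"s"),(b,"t")):
        for d in bot.silhouettes(c,n)[:2]:
            if d["confidence"]<.4: continue
            m=d["pixels"].astype(np.uint8);pts=cv2.findNonZero(m)
            if pts is None: continue
            z=dict(base=.01,bracket=.016,setting_bar=.018,lever=.05,vial=.01,bung=.036)[n]
            W=np.array([atz(c,p,z)[:2] for p in pts[:,0]])*1000
            r=cv2.minAreaRect(W.astype(np.float32))
            print(n,nm,round(d["confidence"],2),m.sum(),np.round(r[0],1),np.round(r[1],1),round(r[2],2))
# cabinet front edge bottom in top crop
for q in ((475,185),(650,185),(540,195)): print("cab",atz(b,np.array(q)/4+[240,90],0.0),atz(b,np.array(q)/4+[240,90],0.05))
```

```text
farbar [ 0.5847 -0.0968  0.0067] 2.950358049867023e-05 [ 0.5819 -0.0955] [ 0.5841 -0.097 ]
nearbar [ 0.4466 -0.1221  0.0075] 0.0005652287576964767 [ 0.4447 -0.1213] [ 0.4467 -0.122 ]
nearrear [ 0.4844 -0.3199  0.0076] 0.0009689823905409109 [ 0.4832 -0.3177] [ 0.4837 -0.3202]
farrear [ 0.6101 -0.2922  0.0091] 0.007760608142733347 [ 0.6131 -0.2876] [ 0.6063 -0.2962]
base s 0.94 1715 [ 531.5 -204.9] [143.8 205.5] 10.85
base t 0.85 1734 [ 533.6 -210.6] [141.7 202.4] 10.45
bracket s 0.82 1272 [ 539.8 -240. ] [132.2  94.9] 7.75
bracket s 0.8 1937 [ 170.7 -307.7] [ 95.7 126.9] 7.28
bracket t 0.6 1248 [ 171.9 -317.5] [ 89.6 122.3] 7.47
bracket t 0.57 1194 [ 540.1 -244.6] [123.7  90. ] 9.98
setting_bar s 0.59 220 [ 518.4 -150.2] [115.5  19.8] 11.46
setting_bar t 0.51 266 [ 522.8 -155.3] [119.7  17.9] 10.71
lever s 0.54 100 [ 488.8 -238.1] [27.1 45.3] 23.89
vial s 0.52 302 [ 588.7 -135.6] [26.9 91.2] 60.57
vial t 0.61 91 [ 564.  -120.6] [29.9 25.7] 44.93
bung s 0.76 258 [ 501.7 -122.4] [37.9 49.4] 48.39
bung s 0.73 274 [ 565.8 -123.2] [24.2 86.7] 59.66
bung t 0.56 143 [ 509.2 -130.6] [33.  32.9] 0.14
bung t 0.46 547 [ 673.8 -121.8] [82.5 61. ] 11.32
cab [ 0.5999 -0.2769  0.    ] [ 0.5913 -0.2743  0.05  ]
cab [ 0.5996 -0.3997  0.    ] [ 0.591  -0.3926  0.05  ]
cab [ 0.5927 -0.3225  0.    ] [ 0.5844 -0.3183  0.05  ]
```

View pics/s1.png

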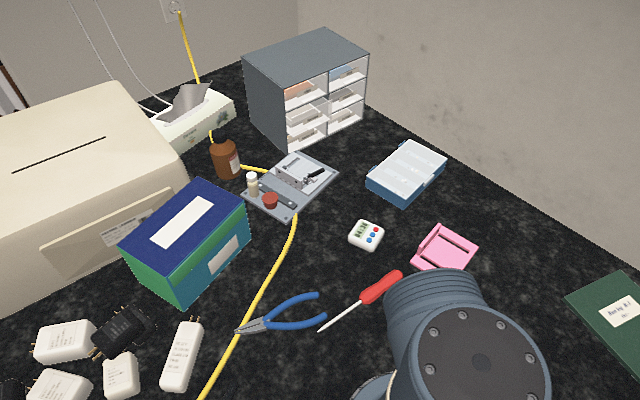

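View pics/t1.png

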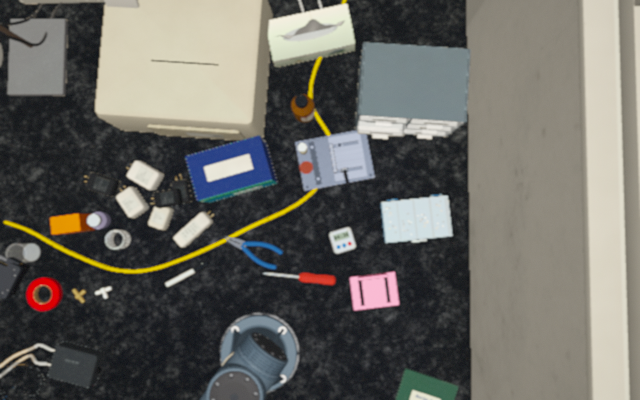

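The views show the cabinet with drawers behind the jig's far rear corner, the blue box between start and jig, and the pink look-alike apart. I'll raise, turn the tool's y to world y, and travel high.

{"api": "play_rows", "payload": {"moves": [[[0, 0, -50, 0, 0, -0.1495], [0, 0, -50, 0, 0, -0.1495], [0, 0, -50, 0, 0, -0.1495], [-15, -44, 0, 0, 0, 0], [-15, -44, 0, 0, 0, 0]]], "fingers": -1}}

```text
time_s: 2.5
position: [0.3013, 0.4758, 0.3889]
tcp_rot: [[-1.0, -0.004, 0.004], [-0.004, 1.0, 0.004], [-0.004, 0.004, -1.0]]
force: [1.2, -1.1, -1.2]
opening: 0.63
grasp_force: 0.0
```

{"api": "play_rows", "payload": {"moves": [[[-15, -44, 0, 0, 0, 0], [-15, -44, 0, 0, 0, 0], [-15, -44, 0, 0, 0, 0], [-15, -44, 0, 0, 0, 0], [-15, -44, 0, 0, 0, 0]]]}}

```text
time_s: 3.0
position: [0.376, 0.2537, 0.3868]
tcp_rot: [[-1.0, -0.001, 0.001], [-0.001, 1.0, 0.0], [-0.001, 0.0, -1.0]]
force: [0.3, 0.1, 0.6]
opening: 0.175
grasp_force: 0.0
```

{"api": "play_rows", "payload": {"moves": [[[-15, -44, 0, 0, 0, 0], [-15, -44, 0, 0, 0, 0], [-15, -44, 0, 0, 0, 0], [-15, -44, 0, 0, 0, 0], [-15, -44, 0, 0, 0, 0]]]}}

```text
time_s: 3.5
position: [0.4512, 0.0336, 0.3869]
tcp_rot: [[-1.0, -0.001, 0.001], [-0.001, 1.0, 0.0], [-0.001, 0.0, -1.0]]
force: [1.3, 0.8, 0.1]
opening: 0.006
grasp_force: 0.0
```

{"api": "play_rows", "payload": {"moves": [[[-15, -44, 0, 0, 0, 0], [-15, -44, 0, 0, 0, 0], [-15, -44, 0, 0, 0, 0], [-15, -44, 0, 0, 0, 0], [-15, -44, 0, 0, 0, 0]]]}}

```text
time_s: 4.0
position: [0.5263, -0.1864, 0.3867]
tcp_rot: [[-1.0, -0.0, 0.0], [-0.0, 1.0, 0.0], [-0.0, 0.0, -1.0]]
force: [1.5, 1.1, -0.6]
opening: 0.011
grasp_force: 0.0
```

{"api": "play_rows", "payload": {"moves": [[[-6, -45, 0, 0, 0, 0], [0, -2, 0, 0, 0, 0], [0, 0, 49, 0, 0, 0], [0, 0, 49, 0, 0, 0], [0, 0, 49, 0, 0, 0]]]}}

```text
time_s: 4.5
position: [0.532, -0.2309, 0.2387]
tcp_rot: [[-1.0, -0.001, 0.002], [-0.001, 1.0, -0.001], [-0.002, -0.001, -1.0]]
force: [0.7, -1.0, 0.1]
opening: 0.005
grasp_force: 0.0
```

{"api": "play_rows", "payload": {"moves": [[[0, 0, 40, 0, 0, 0], [0, 0, 40, 0, 0, 0], [0, 0, 40, 0, 0, 0], [0, 0, 10, 0, 0, 0], [0, 0, 0, 0, 0, 0]]]}}

```text
time_s: 5.0
position: [0.5313, -0.2304, 0.1084]
tcp_rot: [[-1.0, -0.001, -0.003], [-0.001, 1.0, 0.002], [0.003, 0.002, -1.0]]
force: [0.2, -0.0, -0.1]
opening: 0.002
grasp_force: 0.0
```

Run:
```python
from h import *
a=bot.capture("scene");b=bot.capture("top");s=bot.read_state();print(s["time_s"],s["position"],s["force"])
p=np.array(s["position"])+[0,0,-bot.tips_ahead];print(proj(a,p),proj(b,p))
x=cv2.resize(a["image"][120:240,220:380],(800,600),interpolation=cv2.INTER_CUBIC);cv2.imwrite("pics/s2c.png",x)
```

```text
5.1 [ 0.53328766 -0.23190153  0.11117383] [0.08828282 0.03685784 0.57334768]
[np.float64(297.5067619373957), np.float64(149.79326882107742)] [np.float64(343.4787050523), np.float64(155.23193527230657)]
```

View pics/s2c.png

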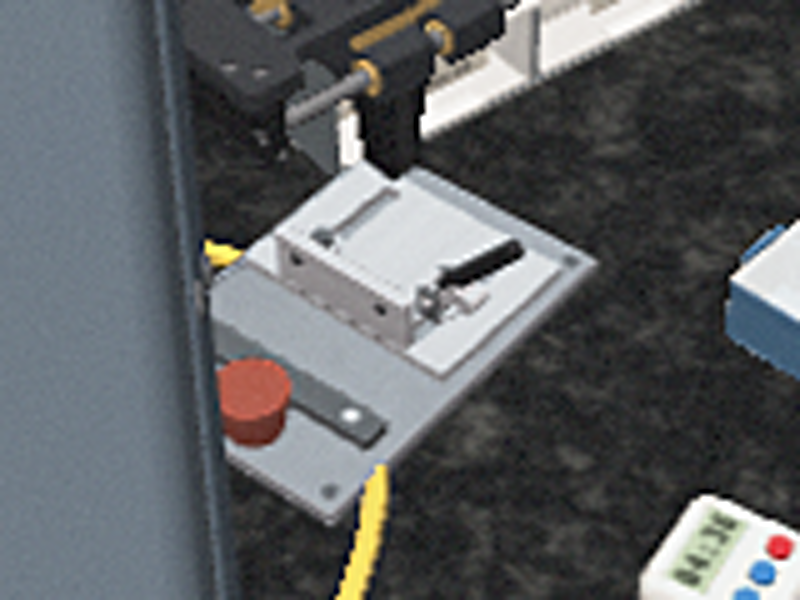

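The fingers, at crop (390,170), hang above the foot behind the plate and clear of the lever, with the drawers behind. Descending.

{"api": "play_rows", "payload": {"moves": [[[0, -1, 25, 0, 0, 0], [0, 0, 25, 0, 0, 0], [0, 0, 16, 0, 0, 0], [0, 0, 8, 0, 0, 0], [0, 0, 0, 0, 0, 0]]]}}

```text
time_s: 5.6
position: [0.5328, -0.2329, 0.0364]
tcp_rot: [[-1.0, -0.001, 0.001], [-0.001, 1.0, -0.001], [-0.001, -0.001, -1.0]]
force: [0.3, -0.1, -0.4]
opening: 0.001
grasp_force: 0.0
```

Run:
```python
from h import *
a=bot.capture("scene");b=bot.capture("top");s=bot.read_state();print(s["time_s"],s["position"],s["force"])
x=np.vstack([cv2.resize(a["image"][150:200,240:373],(798,300),interpolation=cv2.INTER_CUBIC),cv2.resize(b["image"][130:180,280:413],(798,300),interpolation=cv2.INTER_CUBIC)]);cv2.imwrite("pics/s3c.png",x)
```

```text
5.7 [ 0.53322374 -0.23314044  0.03711857] [-1.08328485  0.38288748 -0.2659883 ]
```

View pics/s3c.png

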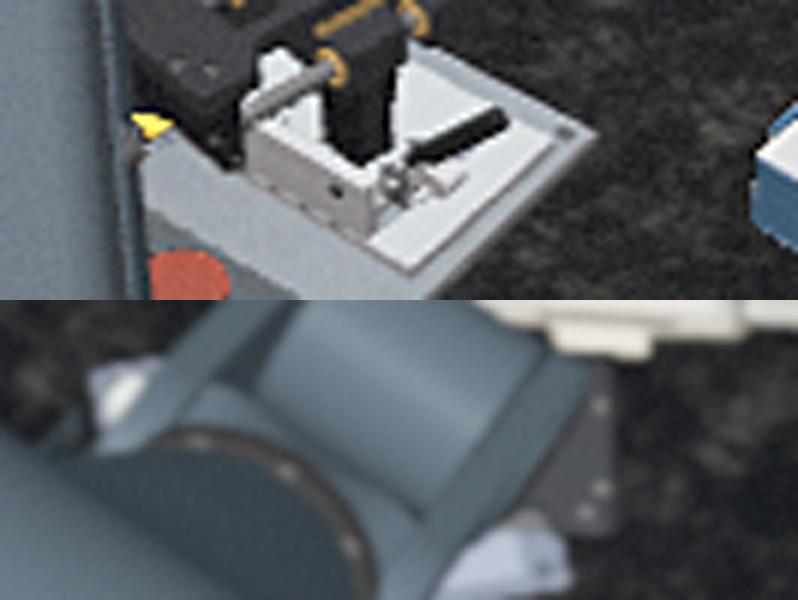

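The fingers stand behind the plate with the lever clear. Pushing along base +y.

{"api": "play_rows", "payload": {"moves": [[[0.5, 3, 0, 0, 0, 0], [0.5, 3, 0, 0, 0, 0], [0.5, 3, 0, 0, 0, 0], [0.5, 3, 0, 0, 0, 0], [0.6, 3, 0, 0, 0, 0]]]}}

```text
time_s: 6.2
position: [0.5299, -0.2177, 0.0358]
tcp_rot: [[-1.0, -0.001, 0.001], [-0.001, 1.0, -0.001], [-0.001, -0.001, -1.0]]
force: [0.7, -1.2, -1.1]
opening: 0.005
grasp_force: 1.0
```

{"api": "play_rows", "payload": {"moves": [[[0.7, 4, 0, 0, 0, 0], [0.7, 4, 0, 0, 0, 0], [0.7, 4, 0, 0, 0, 0], [0.7, 4, 0, 0, 0, 0], [0.4, 2, 0, 0, 0, 0]]]}}

```text
time_s: 6.7
position: [0.5266, -0.1993, 0.0357]
tcp_rot: [[-1.0, -0.001, 0.001], [-0.001, 1.0, -0.0], [-0.001, -0.0, -1.0]]
force: [1.5, -2.3, 1.8]
opening: 0.007
grasp_force: 1.4
```

Run:
```python
from h import *
np.set_printoptions(precision=4,suppress=True)
a=bot.capture("scene");s=bot.read_state();print(s["time_s"],s["position"],s["force"])
for n in ("edge_near","edge_far","setting_bar"):
    for d in bot.pinpoint(a,n)[:2]: print(n,d["centre"],d["confidence"],(atz(a,d["centre"],.013)[:2]-[.5315,-.205])@np.array([[.983,-.182],[.182,.983]]))
```

```text
6.75 [ 0.5264 -0.199   0.0357] [ 0.7849 -1.8608  0.0815]
edge_near [411.2, 260.3] 0.85 [-0.3309  0.0173]
edge_near [299.7, 199.2] 0.7 [-0.0512  0.0279]
edge_far [266.5, 175.5] 0.74 [0.0595 0.0181]
edge_far [271.1, 206.6] 0.71 [-0.0149  0.084 ]
setting_bar [276.1, 197.5] 0.51 [-0.0056  0.0568]
```

{"api": "play_rows", "payload": {"moves": [[[0.4, 2, 0, 0, 0, 0], [0.4, 2, 0, 0, 0, 0], [0.4, 2, 0, 0, 0, 0], [0.2, 1, 0, 0, 0, 0], [0.2, 1, 0, 0, 0, 0]]]}}

```text
time_s: 7.4
position: [0.5247, -0.1914, 0.0356]
tcp_rot: [[-1.0, -0.001, 0.0], [-0.001, 1.0, -0.0], [-0.0, -0.0, -1.0]]
force: [0.8, -2.7, 1.2]
opening: 0.005
grasp_force: 1.5
```

{"api": "play_rows", "payload": {"moves": [[[0.2, 1, 0, 0, 0, 0], [0.2, 1, 0, 0, 0, 0], [0, 0, 0, 0, 0, 0]]]}}

```text
time_s: 7.7
position: [0.5242, -0.1892, 0.0355]
tcp_rot: [[-1.0, -0.001, -0.0], [-0.001, 1.0, 0.0], [0.0, 0.0, -1.0]]
force: [0.8, -2.5, 0.7]
opening: 0.007
grasp_force: 1.2
```

{"api": "play_rows", "payload": {"moves": [[[0.2, 1, 0, 0, 0, 0], [0.2, 1, 0, 0, 0, 0]]]}}

```text
time_s: 7.9
position: [0.5239, -0.1875, 0.0356]
tcp_rot: [[-1.0, -0.001, 0.0], [-0.001, 1.0, -0.0], [-0.0, -0.0, -1.0]]
force: [1.5, -2.6, 1.3]
opening: 0.003
grasp_force: 1.5
```

{"api": "play_rows", "payload": {"moves": [[[0.1, 0.7, 0, 0, 0, 0], [0.1, 0.7, 0, 0, 0, 0]]]}}

```text
time_s: 8.1
position: [0.5237, -0.186, 0.0356]
tcp_rot: [[-1.0, -0.001, -0.0], [-0.001, 1.0, -0.0], [0.0, -0.0, -1.0]]
force: [1.5, -3.0, 1.4]
opening: 0.005
grasp_force: 1.5
```

{"api": "play_rows", "payload": {"moves": [[[0.1, 0.7, 0, 0, 0, 0], [0.1, 0.7, 0, 0, 0, 0]]]}}

```text
time_s: 8.3
position: [0.5235, -0.1846, 0.0355]
tcp_rot: [[-1.0, -0.001, -0.0], [-0.001, 1.0, -0.0], [0.0, -0.0, -1.0]]
force: [0.7, -2.6, 1.1]
opening: 0.007
grasp_force: 1.6
```

{"api": "play_rows", "payload": {"moves": [[[0.1, 0.7, 0, 0, 0, 0], [0.1, 0.7, 0, 0, 0, 0]]]}}

```text
time_s: 8.5
position: [0.5233, -0.1833, 0.0356]
tcp_rot: [[-1.0, -0.001, 0.0], [-0.001, 1.0, -0.0], [-0.0, -0.0, -1.0]]
force: [-0.3, -4.7, 1.1]
opening: 0.004
grasp_force: 2.0
```

{"api": "play_rows", "payload": {"moves": [[[0.1, 0.5, 0, 0, 0, 0], [0, 0, 0, 0, 0, 0]]]}}

```text
time_s: 8.7
position: [0.5233, -0.1828, 0.0356]
tcp_rot: [[-1.0, -0.001, 0.0], [-0.001, 1.0, -0.0], [-0.0, -0.0, -1.0]]
force: [1.9, -3.8, 0.4]
opening: 0.007
grasp_force: 1.8
```

{"api": "play_rows", "payload": {"moves": [[[0.1, 0.5, 0, 0, 0, 0], [0, 0, 0, 0, 0, 0]]]}}

```text
time_s: 8.9
position: [0.5232, -0.1823, 0.0356]
tcp_rot: [[-1.0, -0.001, 0.0], [-0.001, 1.0, -0.0], [-0.0, -0.0, -1.0]]
force: [1.0, -3.8, 1.2]
opening: 0.008
grasp_force: 1.8
```

{"api": "play_rows", "payload": {"moves": [[[0.1, 0.5, 0, 0, 0, 0], [0, 0, 0, 0, 0, 0]]]}}

```text
time_s: 9.1
position: [0.5232, -0.1817, 0.0356]
tcp_rot: [[-1.0, -0.001, 0.0], [-0.001, 1.0, -0.0], [-0.0, -0.0, -1.0]]
force: [1.4, -2.8, 0.6]
opening: 0.005
grasp_force: 1.8
```

{"api": "play_rows", "payload": {"moves": [[[0.1, 0.5, 0, 0, 0, 0], [0, 0, 0, 0, 0, 0]]]}}

```text
time_s: 9.3
position: [0.523, -0.1812, 0.0356]
tcp_rot: [[-1.0, -0.001, 0.0], [-0.001, 1.0, 0.0], [-0.0, 0.0, -1.0]]
force: [1.6, -3.3, 0.3]
opening: 0.002
grasp_force: 1.7
```

{"api": "play_rows", "payload": {"moves": [[[0.1, 0.5, 0, 0, 0, 0], [0, 0, 0, 0, 0, 0]]]}}

```text
time_s: 9.5
position: [0.523, -0.1809, 0.0356]
tcp_rot: [[-1.0, -0.001, 0.0], [-0.001, 1.0, -0.0], [-0.0, -0.0, -1.0]]
force: [1.7, -4.2, 1.3]
opening: 0.009
grasp_force: 2.1
```

{"api": "play_rows", "payload": {"moves": [[[0.1, 0.5, 0, 0, 0, 0], [0, 0, 0, 0, 0, 0]]]}}

```text
time_s: 9.7
position: [0.523, -0.1806, 0.0357]
tcp_rot: [[-1.0, -0.001, 0.001], [-0.001, 1.0, -0.001], [-0.001, -0.001, -1.0]]
force: [1.5, -4.7, 0.8]
opening: 0.004
grasp_force: 2.5
```

{"api": "play_rows", "payload": {"moves": [[[0.1, 0.5, 0, 0, 0, 0], [0, 0, 0, 0, 0, 0]]]}}

```text
time_s: 9.9
position: [0.523, -0.1805, 0.0357]
tcp_rot: [[-1.0, -0.001, 0.001], [-0.001, 1.0, -0.001], [-0.001, -0.001, -1.0]]
force: [1.1, -4.6, -0.1]
opening: 0.004
grasp_force: 2.8
```

{"api": "play_rows", "payload": {"moves": [[[0.1, 0.5, 0, 0, 0, 0], [0, 0, 0, 0, 0, 0]]]}}

```text
time_s: 10.1
position: [0.523, -0.1803, 0.0358]
tcp_rot: [[-1.0, -0.001, 0.001], [-0.001, 1.0, -0.002], [-0.001, -0.002, -1.0]]
force: [1.3, -5.9, 1.1]
opening: 0.006
grasp_force: 3.2
```

{"api": "play_rows", "payload": {"moves": [[[0.1, 0.5, 0, 0, 0, 0], [0.1, 0.5, 0, 0, 0, 0], [0.1, 0.5, 0, 0, 0, 0], [0, 0, 0, 0, 0, 0]]]}}

```text
time_s: 10.5
position: [0.523, -0.1799, 0.0359]
tcp_rot: [[-1.0, -0.002, 0.002], [-0.002, 1.0, -0.004], [-0.002, -0.004, -1.0]]
force: [0.7, -8.9, 0.5]
opening: 0.006
grasp_force: 4.7
```

{"api": "play_rows", "payload": {"moves": [[[0.1, 0.5, 0, 0, 0, 0], [0.1, 0.5, 0, 0, 0, 0], [0.1, 0.5, 0, 0, 0, 0], [0, 0, 0, 0, 0, 0]]]}}

```text
time_s: 10.9
position: [0.523, -0.1798, 0.036]
tcp_rot: [[-1.0, -0.003, 0.003], [-0.003, 1.0, -0.006], [-0.003, -0.006, -1.0]]
force: [0.1, -14.7, -1.6]
opening: 0.002
grasp_force: 6.4
```

Run:
```python
from h import *
a=bot.capture("scene");s=bot.read_state();print(s["time_s"],s["position"],s["force"])
cv2.imwrite("pics/s4c.png",cv2.resize(a["image"][150:225,240:340],(800,600),interpolation=cv2.INTER_CUBIC))
```

```text
10.95 [ 0.52300005 -0.17978243  0.03595443] [ -0.5941802  -12.59653546  -0.86130118]
```

View pics/s4c.png

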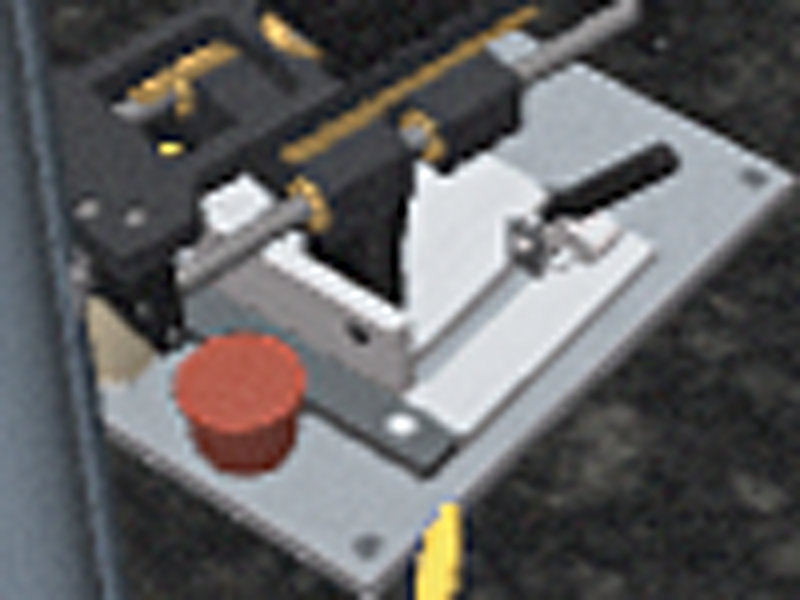

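The bracket's leading edge lies flush on the bar along its length, with bung and vial untouched. The raised lever runs from (525,245) to (670,160). Backing off and rising.

{"api": "play_rows", "payload": {"moves": [[[-0.2, -2, 0, 0, 0, 0], [-0.3, -3, 0, 0, 0, 0], [-1, -5, 0, 0, 0, 0], [-1, -6, 0, 0, 0, 0], [0, -2, 0, 0, 0, 0]]]}}

```text
time_s: 11.45
position: [0.5237, -0.194, 0.0352]
tcp_rot: [[-1.0, -0.0, -0.002], [-0.0, 1.0, 0.001], [0.002, 0.001, -1.0]]
force: [-0.7, 0.8, 0.9]
opening: 0.008
grasp_force: 0.0
```

{"api": "play_rows", "payload": {"moves": [[[0, 0, -15, 0, 0, 0], [0, 0, -30, 0, 0, 0], [0, 0, -40, 0, 0, 0], [0, 0, -40, 0, 0, 0], [0, 0, 0, 0, 0, 0]]]}}

```text
time_s: 11.95
position: [0.5271, -0.1956, 0.1656]
tcp_rot: [[-1.0, -0.001, 0.008], [-0.001, 1.0, -0.005], [-0.008, -0.005, -1.0]]
force: [0.3, -1.1, -0.7]
opening: 0.004
grasp_force: 0.0
```

Run:
```python
from h import *
np.set_printoptions(precision=4,suppress=True)
a=bot.capture("scene");s=bot.read_state();print(s["time_s"],s["position"],s["force"])
ex=np.array([.983,.182,0]);ey=np.array([-.182,.983,0]);c0=np.array([.533,-.209,0])
R=np.array(a["R"]);o=-R.T@np.array(a["t"])
for p in ((323.75,170),(305.6,180.6)):
    d=R.T@np.array([(p[0]-a["cx"])/a["fx"],(p[1]-a["cy"])/a["fy"],1])
    for cc in (c0,np.array([.5315,-.205,0])):
        for yb in (-.020,-.015):
            k=((cc+yb*ey-o)@ey)/(d@ey);X=o+k*d;print(p,yb,X,"basex",(X-cc)@ex)
for n in ("lever","lever_end","edge_near","edge_far"): print(n,[(d["centre"],d["confidence"]) for d in bot.pinpoint(a,n)[:2]])
cv2.imwrite("pics/s5c.png",cv2.resize(a["image"][150:225,240:340],(800,600),interpolation=cv2.INTER_CUBIC))
```

```text
12.0 [ 0.5256 -0.1947  0.1632] [-0.4351 -1.2776 -0.5833]
(323.75, 170) -0.02 [ 0.4584 -0.2431  0.0817] basex -0.07953002838336933
(323.75, 170) -0.015 [ 0.4539 -0.2389  0.0877] basex -0.08319887448417258
(323.75, 170) -0.02 [ 0.4546 -0.2396  0.0868] basex -0.08187084020618482
(323.75, 170) -0.015 [ 0.4501 -0.2353  0.0928] basex -0.08553968630698808
(305.6, 180.6) -0.02 [ 0.5099 -0.2336  0.0155] basex -0.027161092497708653
(305.6, 180.6) -0.015 [ 0.5049 -0.2295  0.0222] basex -0.03134696967846033
(305.6, 180.6) -0.02 [ 0.5057 -0.2301  0.0211] basex -0.029936982849857477
(305.6, 180.6) -0.015 [ 0.5007 -0.226   0.0278] basex -0.03412286003060927
lever [([306.3, 176.4], 0.54)]
lever_end [([324.4, 167.3], 0.68)]
edge_near [([413.5, 258.9], 0.79), ([296.3, 199.3], 0.71)]
edge_far [([261.0, 182.2], 0.85), ([438.6, 226.5], 0.63)]
```

View pics/s5c.png

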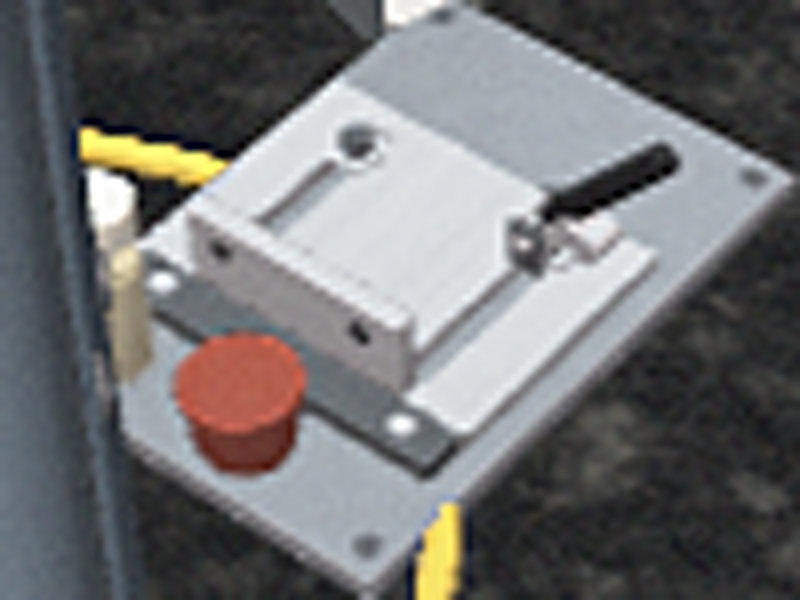

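The released bracket stays flush against the bar, and all bystanders are in place. Next I go above the lever and tilt so that the tip's robot-side edge makes contact.

{"api": "play_rows", "payload": {"moves": [[[26, -23, 0, 0, 0, 0], [26, -23, 0, 0, 0, 0], [0, 0, 0, 0, -0.1, 0], [0, 0, 0, 0, -0.1, 0], [0, 0, 0, 0, 0, 0]]]}}

```text
time_s: 12.7
position: [0.4688, -0.2387, 0.1584]
tcp_rot: [[-0.981, 0.003, 0.193], [0.004, 1.0, 0.005], [-0.193, 0.006, -0.981]]
force: [0.0, 0.1, -0.3]
opening: 0.004
grasp_force: 0.0
```

Run:
```python
from h import *
np.set_printoptions(precision=4,suppress=True)
a=bot.capture("scene")
s=bot.read_state();R=np.array(s["tcp_rot"]);p=np.array(s["position"]);E=p+R@[.0095,0,.014];print(s["time_s"],p,s["force"],R,"edge",E)
print([(d["centre"],round(d["confidence"],2),atz(a,d["centre"],.083)) for d in bot.pinpoint(a,"lever_end")])
cs=[]
H=np.array([.501,-.235,.032]);u=np.array([-.983,-.182,0])
prev=E
for th in (57,51,40,30,20,10,5):
    t=np.radians(th);T=H+u*(.06*np.cos(t)-.005*np.sin(t))+[0,0,.06*np.sin(t)+.005*np.cos(t)]
    if th==57: T=T+[0,0,.006]
    print(th,T,"tool mm",(R.T@(T-prev))*1000);prev=T
```

```text
12.75 [ 0.4703 -0.2395  0.1591] [ 0.3462 -0.0821  0.3584] [[-0.981   0.0017  0.1939]
 [ 0.0023  1.      0.0033]
 [-0.1939  0.0037 -0.981 ]] edge [ 0.4637 -0.2394  0.1435]
[([322.4, 168.1], 0.71, array([ 0.4638, -0.244 ,  0.083 ]))]
57 [ 0.473  -0.2402  0.091 ] tool mm [ 1.0701 -0.9712 53.2308]
51 [ 0.4677 -0.2412  0.0818] tool mm [ 6.9913 -1.0236  8.0617]
40 [ 0.459  -0.2428  0.0744] tool mm [ 9.9856 -1.6569  5.5406]
30 [ 0.4524 -0.244   0.0663] tool mm [ 8.0349 -1.2624  6.6305]
20 [ 0.4473 -0.245   0.0572] tool mm [ 6.7886 -0.9902  7.9412]
10 [ 0.4438 -0.2456  0.0473] tool mm [ 5.336  -0.688   9.0106]
5 [ 0.4427 -0.2458  0.0422] tool mm [ 2.0707 -0.2238  4.8218]
```

{"api": "play_rows", "payload": {"moves": [[[0, -1, 25, 0, 0, 0], [0, 0, 18, 0, 0, 0], [2, 0, 6, 0, 0, 0], [0, 0, 0, 0, 0, 0], [0, 0, 0, 0, 0, 0]]]}}

```text
time_s: 13.3
position: [0.4808, -0.2413, 0.1123]
tcp_rot: [[-0.98, -0.002, 0.199], [-0.002, 1.0, 0.0], [-0.199, -0.0, -0.98]]
force: [0.3, 1.0, -0.1]
opening: -0.001
grasp_force: 0.0
```

Run:
```python
from h import *
np.set_printoptions(precision=4,suppress=True)
a=bot.capture("scene");s=bot.read_state();R=np.array(s["tcp_rot"]);p=np.array(s["position"]);print(s["time_s"],s["force"],"edge",p+R@[.0095,0,.014])
cv2.imwrite("pics/s6c.png",cv2.resize(a["image"][145:205,270:350],(800,600),interpolation=cv2.INTER_CUBIC))
```

```text
13.35 [0.4217 0.1671 1.0095] edge [ 0.4743 -0.2415  0.097 ]
```

View pics/s6c.png

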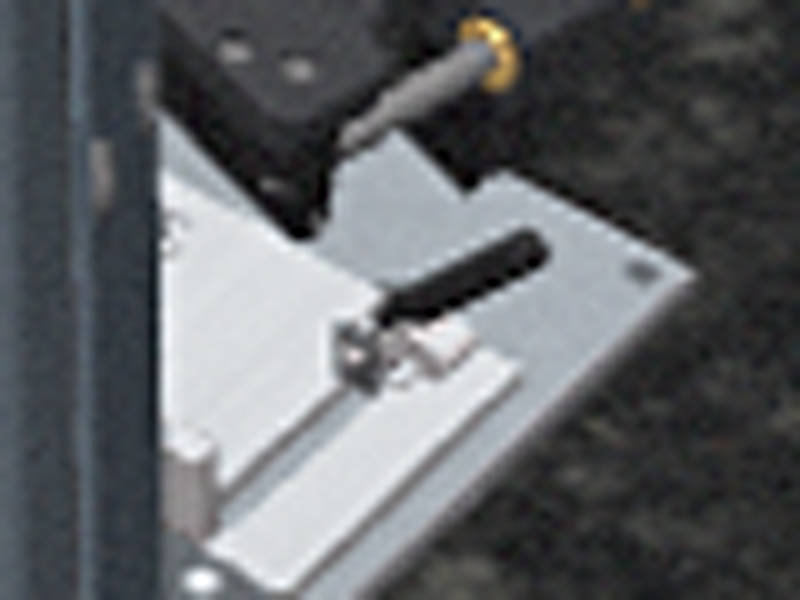

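The lever end is at crop (535,245) and the dark fingertips have their lower corner near (465,195). Checking with a projection of the tip's corners.

Run:
```python
from h import *
np.set_printoptions(precision=4,suppress=True)
a=bot.capture("scene");s=bot.read_state();R=np.array(s["tcp_rot"]);p=np.array(s["position"]);
for x in (-.0095,.0095):
    for y in (-.015,-.010,.010,.015): print(x,y,(np.array(proj(a,p+R@[x,y,.014]))-[270,145])*10)
E=np.array([.4575,-.243,.085]); print((np.array(proj(a,E))-[270,145])*10)
```

```text
-0.0095 -0.015 [478.2162  76.9028]
-0.0095 -0.01 [461.2698  87.0513]
-0.0095 0.01 [392.604  128.1724]
-0.0095 0.015 [375.214  138.5866]
0.0095 -0.015 [535.0231 132.624 ]
0.0095 -0.01 [518.1016 142.99  ]
0.0095 0.01 [449.5299 184.9965]
0.0095 0.015 [432.1621 195.6358]
[540.082  241.6235]
```

{"api": "play_rows", "payload": {"moves": [[[3, -1, 5, 0, 0, 0], [3, -1, 5, 0, 0, 0], [2.5, -0.7, 4, 0, 0, 0], [0, 0, 0, 0, 0, 0]]]}}

```text
time_s: 13.8
position: [0.4748, -0.2444, 0.0967]
tcp_rot: [[-0.98, 0.001, 0.2], [0.001, 1.0, -0.0], [-0.2, -0.0, -0.98]]
force: [2.0, 0.7, 2.8]
opening: 0.006
grasp_force: 1.4
```

{"api": "play_rows", "payload": {"moves": [[[5, -0.8, 2.8, 0, 0, 0], [5, -0.8, 2.8, 0, 0, 0], [0, 0, 0, 0, 0, 0]]]}}

```text
time_s: 14.1
position: [0.4667, -0.2461, 0.0896]
tcp_rot: [[-0.98, 0.001, 0.201], [0.001, 1.0, -0.001], [-0.201, -0.001, -0.98]]
force: [3.7, 1.2, 4.3]
opening: 0.004
grasp_force: 2.6
```

{"api": "play_rows", "payload": {"moves": [[[4, -0.6, 3.3, 0, 0, 0], [4, -0.6, 3.3, 0, 0, 0], [0, 0, 0, 0, 0, 0]]]}}

```text
time_s: 14.4
position: [0.4602, -0.2474, 0.0815]
tcp_rot: [[-0.98, 0.0, 0.2], [-0.0, 1.0, -0.001], [-0.2, -0.001, -0.98]]
force: [3.7, 0.6, 4.3]
opening: 0.006
grasp_force: 2.9
```

{"api": "play_rows", "payload": {"moves": [[[3.4, -0.5, 4, 0, 0, 0], [3.4, -0.5, 4, 0, 0, 0], [0, 0, 0, 0, 0, 0]]]}}

```text
time_s: 14.7
position: [0.455, -0.2484, 0.0722]
tcp_rot: [[-0.98, -0.0, 0.2], [-0.0, 1.0, -0.001], [-0.2, -0.001, -0.98]]
force: [4.8, 0.6, 3.3]
opening: 0.007
grasp_force: 2.5
```

{"api": "play_rows", "payload": {"moves": [[[2.7, -0.4, 4.5, 0, 0, 0], [2.6, -0.3, 4.5, 0, 0, 0], [0, 0, 0, 0, 0, 0]]]}}

```text
time_s: 15.0
position: [0.4514, -0.249, 0.0622]
tcp_rot: [[-0.98, -0.0, 0.199], [-0.001, 1.0, -0.001], [-0.199, -0.001, -0.98]]
force: [4.1, 0.6, 3.9]
opening: 0.002
grasp_force: 2.2
```

{"api": "play_rows", "payload": {"moves": [[[0.4, 0, 1, 0, 0, 0], [0.4, 0, 1, 0, 0, 0], [0, 0, 0, 0, 0, 0]]]}}

```text
time_s: 15.3
position: [0.4512, -0.2491, 0.0605]
tcp_rot: [[-0.98, -0.001, 0.2], [-0.001, 1.0, -0.001], [-0.2, -0.001, -0.98]]
force: [3.6, 0.5, 5.5]
opening: 0.01
grasp_force: 3.1
```

{"api": "play_rows", "payload": {"moves": [[[0.2, 0, 1, 0, 0, 0], [0.2, 0, 1, 0, 0, 0], [0, 0, 0, 0, 0, 0]]]}}

```text
time_s: 15.6
position: [0.4509, -0.2491, 0.0584]
tcp_rot: [[-0.98, -0.001, 0.199], [-0.001, 1.0, -0.001], [-0.199, -0.001, -0.98]]
force: [1.5, 0.5, 6.4]
opening: 0.006
grasp_force: 3.3
```

{"api": "play_rows", "payload": {"moves": [[[0.2, 0, 1, 0, 0, 0], [0, 0, 0, 0, 0, 0]]]}}

```text
time_s: 15.8
position: [0.4508, -0.2491, 0.0574]
tcp_rot: [[-0.98, -0.001, 0.199], [-0.001, 1.0, -0.001], [-0.199, -0.001, -0.98]]
force: [1.4, -0.1, 6.4]
opening: 0.01
grasp_force: 3.4
```

{"api": "play_rows", "payload": {"moves": [[[0.2, 0, 1, 0, 0, 0], [0, 0, 0, 0, 0, 0]]]}}

```text
time_s: 16.0
position: [0.4506, -0.2491, 0.0564]
tcp_rot: [[-0.98, -0.001, 0.199], [-0.002, 1.0, -0.001], [-0.199, -0.001, -0.98]]
force: [-0.1, -1.3, 6.8]
opening: 0.001
grasp_force: 3.4
```

{"api": "play_rows", "payload": {"moves": [[[0.2, 0, 1, 0, 0, 0], [0, 0, 0, 0, 0, 0]]]}}

```text
time_s: 16.2
position: [0.4505, -0.2491, 0.0553]
tcp_rot: [[-0.98, -0.001, 0.199], [-0.002, 1.0, -0.001], [-0.199, -0.001, -0.98]]
force: [0.3, -1.1, 6.4]
opening: 0.003
grasp_force: 3.4
```

{"api": "play_rows", "payload": {"moves": [[[0.2, 0, 1, 0, 0, 0], [0, 0, 0, 0, 0, 0]]]}}

```text
time_s: 16.4
position: [0.4505, -0.2491, 0.0544]
tcp_rot: [[-0.98, -0.001, 0.199], [-0.002, 1.0, -0.001], [-0.199, -0.001, -0.98]]
force: [-0.5, 0.3, 8.0]
opening: 0.007
grasp_force: 3.7
```

{"api": "play_rows", "payload": {"moves": [[[0.2, 0, 1, 0, 0, 0], [0, 0, 0, 0, 0, 0]]]}}

```text
time_s: 16.6
position: [0.4504, -0.2491, 0.0536]
tcp_rot: [[-0.98, -0.001, 0.199], [-0.002, 1.0, -0.001], [-0.199, -0.002, -0.98]]
force: [-1.1, -0.1, 10.3]
opening: 0.006
grasp_force: 4.9
```

{"api": "play_rows", "payload": {"moves": [[[0.1, 0, 0.8, 0, 0, 0], [0, 0, 0, 0, 0, 0], [0, 0, 0, 0, 0, 0]]]}}

```text
time_s: 16.9
position: [0.4504, -0.2491, 0.053]
tcp_rot: [[-0.98, -0.002, 0.199], [-0.002, 1.0, -0.001], [-0.199, -0.002, -0.98]]
force: [-2.3, -0.8, 12.4]
opening: 0.004
grasp_force: 6.0
```

{"api": "play_rows", "payload": {"moves": [[[0.1, 0, 0.6, 0, 0, 0], [0, 0, 0, 0, 0, 0], [0, 0, 0, 0, 0, 0]]]}}

```text
time_s: 17.2
position: [0.4504, -0.2491, 0.0526]
tcp_rot: [[-0.98, -0.002, 0.199], [-0.002, 1.0, -0.002], [-0.199, -0.002, -0.98]]
force: [-3.3, 0.3, 13.9]
opening: 0.005
grasp_force: 7.3
```

{"api": "play_rows", "payload": {"moves": [[[0.0, 0, 0.7, 0, 0, 0], [0, 0, 0, 0, 0, 0], [0, 0, 0, 0, 0, 0]]]}}

```text
time_s: 17.5
position: [0.4504, -0.2492, 0.0522]
tcp_rot: [[-0.98, -0.002, 0.199], [-0.002, 1.0, -0.002], [-0.199, -0.002, -0.98]]
force: [-3.5, -0.3, 16.7]
opening: 0.006
grasp_force: 8.3
```

Run:
```python
from h import *
for i in range(4): bot.capture("scene");s=bot.read_state();print(s["position"],s["force"])
```

```text
[ 0.45041211 -0.24916066  0.05217693] [-4.17574793 -1.58323175 17.30045973]
[ 0.45040674 -0.24916031  0.05215407] [-3.59684848 -1.5062347  16.32046778]
[ 0.4504247  -0.24918024  0.05218266] [-3.6009219  -0.48802905 16.96032425]
[ 0.45040351 -0.24916932  0.05216129] [-4.1192656  -1.75067409 17.38607886]
```

Tight at about 17 N. Lifting off straight up.

{"api": "play_rows", "payload": {"moves": [[[-0.3, 0, -1.5, 0, 0, 0], [-0.5, 0, -2.5, 0, 0, 0], [-1, 0, -5, 0, 0, 0], [0, 0, -20, 0, 0, 0], [0, 0, -40, 0, 0, 0]]]}}

```text
time_s: 18.2
position: [0.4372, -0.247, 0.117]
tcp_rot: [[-0.981, -0.001, 0.193], [-0.0, 1.0, 0.005], [-0.193, 0.005, -0.981]]
force: [-0.2, -0.0, 0.5]
opening: 0.005
grasp_force: 0.0
```

{"api": "play_rows", "payload": {"moves": [[[10, 0, -40, 0, 0, 0], [10, 0, -40, 0, 0, 0], [0, 0, -20, 0, 0, 0], [0, 0, 0, 0, 0, 0]]]}}

```text
time_s: 18.6
position: [0.3994, -0.2493, 0.2152]
tcp_rot: [[-0.98, -0.0, 0.201], [-0.001, 1.0, -0.004], [-0.201, -0.004, -0.98]]
force: [-0.0, -0.4, 0.5]
opening: 0.007
grasp_force: 0.0
```

Run:
```python
from h import *
a=bot.capture("scene");s=bot.read_state();print(s["time_s"],s["position"],s["force"])
for n in ("edge_near","edge_far","lever_end"): print(n,[(d["centre"],round(d["confidence"],2)) for d in bot.pinpoint(a,n)[:2]])
cv2.imwrite("pics/s7c.png",cv2.resize(a["image"][150:225,240:340],(800,600),interpolation=cv2.INTER_CUBIC))
```

```text
18.65 [ 0.39922537 -0.24875582  0.21375319] [ 0.2803001   0.11391377 -0.43592582]
edge_near [([410.9, 259.8], 0.83), ([294.3, 200.3], 0.65)]
edge_far [([438.9, 227.8], 0.71)]
lever_end [([328.4, 187.3], 0.53)]
```

View pics/s7c.png

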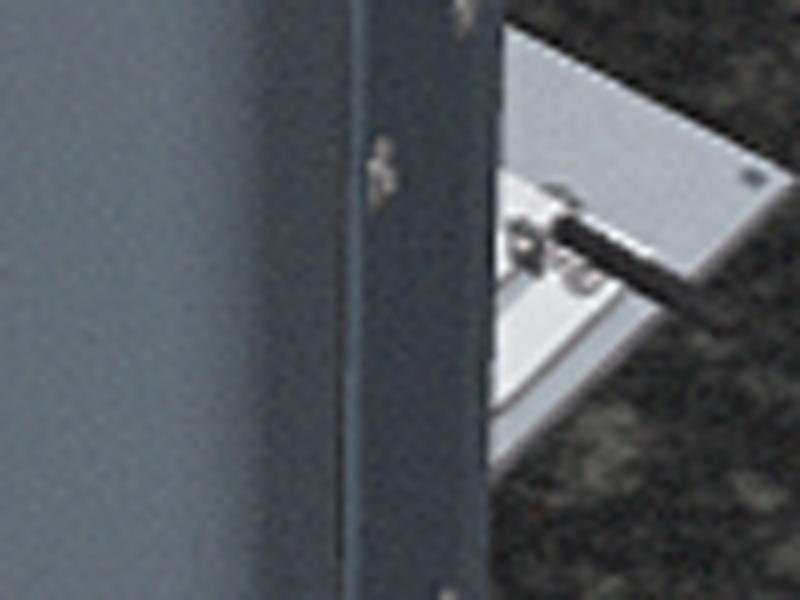

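The lever lies level at (560,230)→(700,310). The arm hides the bar side, so I'll move it aside and compare the bracket numerically with the earlier picture.

{"api": "play_rows", "payload": {"moves": [[[-40, 18, 0, 0, 0, 0], [-40, 18, 0, 0, 0, 0], [-40, 18, 0, 0, 0, 0], [-5, 0, 0, 0, 0.1, 0], [0, 0, 0, 0, 0.1, 0]]]}}

```text
time_s: 19.3
position: [0.5226, -0.1933, 0.2362]
tcp_rot: [[-1.0, -0.003, -0.006], [-0.003, 1.0, 0.0], [0.006, 0.0, -1.0]]
force: [0.2, -0.5, -1.5]
opening: 0.004
grasp_force: 0.0
```

Run:
```python
from h import *
a=bot.capture("scene");s=bot.read_state();print(s["time_s"],s["position"],s["force"])
o=cv2.imread("pics/s5c.png");n=cv2.resize(a["image"][150:225,240:340],(800,600),interpolation=cv2.INTER_CUBIC)
# leading-edge/plate regions, near part and plate
g=lambda i,r:cv2.cvtColor(i[r[1]:r[3],r[0]:r[2]],cv2.COLOR_BGR2GRAY).astype(np.float32)
for nm,r in dict(near=(380,340,500,460),plate=(180,200,420,400),bung=(170,320,310,480),vial=(90,160,160,390),base=(640,140,790,200)).items():
    print(nm,cv2.phaseCorrelate(g(o,r),g(n,r)),np.abs(g(o,r)-g(n,r)).mean())
```

```text
19.35 [ 0.52498214 -0.19419972  0.23610561] [ 3.16581915 -1.35281208  0.03348737]
near ((0.008012666560652804, -0.033321758946286195), 0.9682256187333002) 1.76875
plate ((-0.012760261083244018, -0.03458751963268014), 0.9484576838811238) 1.7178333
bung ((-0.005501333638051165, 0.07497867060808971), 0.8767289956410725) 2.1331697
vial ((0.03938943289406183, 0.06580471886910289), 0.8010135948657989) 16.196398
base ((-0.21295340967483867, 0.012724326381931661), 0.41197488837771945) 23.296112
```

```bash
python3 -c "
from rig import bot
print(bot.hand_in())"
```

```text
the job is handed in; nothing more can be done
None
```

The bracket bears flush on the setting bar, the cam lever is folded level and clamped at about 17 N, the vial, stopper and bottle were not touched, and the job is handed in at about 19 s.

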